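Press a card holder onto a drawer front with the ratchet clamp

ROBOT

A 7-joint arm with a two-finger parallel gripper is mounted at the origin on the work surface. World frame = base frame: x ahead of the robot, y to its left, z up, the work surface at z = 0. Lengths are in m, angles in degrees, forces in N, time in s.
With the tool pointing down it reaches from about 0.4 to 0.925 m from the base axis. Payload 5.6 kg.
Tool frame: the origin (TCP) lies on the centre line of the jaws, within the pads' length; the fingertips stand 25 mm ahead of it and the grasp point (between the pads) lies 6 mm ahead of it; z points along the fingers, y is the line along which they close (so a half turn about z gives the same grasp; the last joint's range is limited). The gripper opens to 85 mm and grips with 20 to 120 N. Pads are 22 mm wide; open, the fingers measure 114 mm over their backs; the gripper's body (76 mm by 85 mm) begins 54 mm behind the grasp point. The pads swing forward as they close: fully open they stand 13 mm farther back than shut.
Start: joints at [-75.287, 26.786, -0.665, 91.828, 0.344, 61.387, -3.226], TCP at [0.192, 0.621, 0.256] pointing down, gripper open.
Joint ranges: [-144.91, 144.91], [-17.63, 115.5], [-89.93, 88.59], [15.96, 139.68], [-74.01, 254.01], [8.47, 105.57], [-167.45, 167.45]. Speed limits (degrees/s): [147.25, 147.25, 180, 180, 180, 180, 180].

INTERFACE

Orientations are given as a 3x3 rotation matrix whose columns are the frame's x, y, z axes.
In Python, from station import ctrl, cams gives the robot as it stands. The module is installed in compiled form; this text tells all that it offers.
- The arm moves only by the tool jog_arm, never from a script. Its argument "deltas" is a list of rows, each a list of 7 numbers: the gripper command: -1 is shut, 1 is fully open, values between are in proportion, then the shift along the tool's x, y, z in mm, then the turn, a rotation vector about the tool's x, y, z in rad. In form: [[claw, x, y, z, wx, wy, wz], ...]. A call has exactly 8 rows; each row shifts and turns the commanded pose from where the row before left it, along the tool's axes as they then stand; what a row does not reach is not made up. A row lasts 1/12 s, in which the tool goes at most 41.7 mm and 7.16 degrees, less where a joint would pass 70% of its speed; a pose out of reach is approached as far as the arm can. A call is refused whole if a number of a shift passes 41.7 or a number of a turn 0.125, either way. A call with a gripper value outside its range is refused whole. The fingers move at their own pace and stop on an object; "force" is the grip in N (left out, the last holds). Time passes only in rows, so rows that do not move let the fingers close, or fill a call up. It gives the time, the measured TCP pose, the force, the opening and the grip force at its end, in the units of the state.
- ctrl.sense(): the state, without advancing time (a new reading comes with each control period).
- cams.snapshot(name): name is "side" or "top"; returns a dict with "img" (480x640x3 uint8, blue, green, red), "range_z" (480x640 float32, m along the optical axis (not along the pixel's ray), 0 where there is no reading), "fx", "fy", "cx", "cy" (pixels), "position" and "attitude" of the camera in the world. Camera axes: x right, y down, z forward; pixel columns grow to the right and rows downward; lengths in m; the calibration is good to about 2 mm. A picture is of the moment at which its call begins.
- ctrl.job_done(): hands the job in; it is judged then, once.
The state is a dict: "time_s": time; "joints": joint angles; "joint_vel": joint speeds; "effort": joint torques, N m; "position": TCP position; "ee_rot": TCP orientation; "wrist_force": force on the tool from outside, world axes, zero at the start; "torque": the same for the moment, N m; "gripper_width": finger opening in m; "grasp_force": force on a finger pad.
Only numpy, scipy, OpenCV 4.12 (cv2) and the standard library are available. Lean on these libraries where they do the work, as an engineer would, in place of code of your own. Each camera call takes 0.05 s, during which the arm holds its last target. There are 200 camera calls.

TASK

Swing the clamp's free handle towards its fixed handle until the jaw has pushed the card holder fully home on the drawer front and the ratchet keeps it firmly clamped, without crushing the holder; then take your hand off and leave it clamped for three seconds. After that press the free handle gently sideways, out of the plane of the scissors (straight down here), to free the ratchet, open the handle wide again so that the drawer front can be lifted out, and let go. Leave the other things on the counter alone.

Things in the scene. Friction and masses are not known exactly. Their poses are not given: they have to be found in the camera images.
- clamp: Scissor-like steel ratchet clamp lying flat on a fixed wooden board 370 x 250 x 18 mm. Origin: on the pivot axis, at counter height; z up. Handles with finger rings point along -x, jaws along +x. The handle towards -y (0.20 rad from -x) and the jaw towards +y are fixed; the handle towards +y is free and moves the jaw towards -y. Steel tops 78 mm high at most.
- pivot (a point): the vertical pivot axis, 63 mm above the counter (mid height of the handles). Ratchet: notches at swing 0.060, 0.092 and so on every 0.032 up to 0.348 rad. Closing clicks over them, opening is blocked by the last one passed. Else the handle stays where it is left (stiff hinge), but the jaw pad pushes it back.
- handle_grip (a point): centre of the free handle's straight bar, half-way up: 160 mm from the pivot axis, 63 mm above the counter at rest, 40 mm free below. Polished, slippery bar 12 mm wide, 10 mm high, clear from 135 to 178 mm from the pivot; then the ring (42 mm outside); its ratchet arm (119 to 131 mm from the pivot) points to the fixed handle, which stays 35 mm or more from the bar.
- swing (a joint): angle of the free handle about the pivot (rad), growing as the handles close: the bar lies at 0.50 - swing rad from -x of the clamp frame, towards +y. -0.14 is the open stop, 0.37 shut; below 0.025 is wide open, clear of ratchet and holder. How far it must close differs between drawer fronts by some 0.2 rad (within 0.06 to 0.34) and must be felt.
- handle (a joint): sideways bend of the free handle, ring end down (rad), 0 at rest, springs back; 0.01 lowers handle_grip 1.6 mm. The ratchet is free while above 0.02 (3.2 mm; some 4 N down at handle_grip, a little more under load) and catches again at any notch when let up. Above 0.085 (13 mm, 9 to 10 N) it is bent for good: not allowed. Closing over teeth bends it up to 0.02 by itself.
- pad: sprung rubber button of the moving jaw, 18 mm across; origin at its tip, 60 mm from the pivot, 60 mm up; y is its pressing way. Gives 1 mm per 7 N; the holder slides under 10 N. 10 N here is 4 N at handle_grip, clicks add up to 4 N there. Firm: over 5 N here when let go. Over 42 N (16 N at handle_grip) crushes the holder; about 13 N at handle_grip is a good squeeze.
- holder (a joint): how far the brass card holder (52 x 24 x 4 mm, its centre 60 mm above the counter, facing the pad) on the grey drawer front (90 x 66 x 14 mm, standing on edge between the jaws, fixed, tops out 84 mm above the counter) has been pressed on (m): 0 to 0.001 at the start, 0.0035 fully home; it stays where it is pushed.
- screwdriver: the screwdriver, loose, not part of the job
- spare_holder: the spare card holder, loose, not part of the job
- key: the key, loose, not part of the job
- spare_front: the spare drawer front, loose, not part of the job
- small_drawer: the small drawer, loose, not part of the job
- mug: the mug, loose, not part of the job
- stamp: the stamp, loose, not part of the job

How it is judged:
By the outcome, as a careful person would: the job done as asked, in the order asked, and still so for the second after the job is handed in, with the robot touching nothing.
It also fails if it takes over 72 s, if anything falls off the work surface, if the arm or the gripper's body presses on something with over 40 N, if the wrist force passes 120 N, or if a joint passes its speed limit or range.

## Working session

There is one attempt and no reset: what is moved stays moved. The work goes in short steps, Python scripts to look and compute and a tool call to move; the robot and the scene stay as the last step left them, time stands still between calls to the robot, and variables do not carry over. Pictures are saved under pics/ and viewed, at most 10 in all, crops included, and the job is handed in when it is done.

Besides the shell and the picture viewer there is one more tool, called after "Call:" as a command line: name --pt "numbers of a row" for each row, then --argument value for the rest. jog_arm: Moves the arm, as the interface text tells. Its arguments: {"type":"object","properties":{"deltas":{"type":"array","items":{"type":"array","items":{"type":"number"}}},"force":{"type":"number"}},"required":["deltas"]}

```bash
mkdir -p pics; python3 - <<'E'
from station import ctrl,cams
import cv2,numpy as np
for n in("top","side"):
    s=cams.snapshot(n);cv2.imwrite(f"pics/{n}0.png",s["img"]);print(n,s["fx"],s["cx"],s["cy"],s["position"],np.round(s["attitude"],3).tolist())
s=ctrl.sense();print(s)
E
```

```text
top 497.420136449687 316.88785386883995 248.52781483407574 [ 0.55154722 -0.00114604  0.82586376] [[-0.009, -0.996, 0.089], [-1.0, 0.01, 0.02], [-0.021, -0.088, -0.996]]
side 445.437670583053 317.27669809469745 232.58968838619103 [ 0.35134092 -0.47098655  0.53689207] [[0.871, -0.334, 0.361], [-0.491, -0.558, 0.668], [-0.022, -0.759, -0.65]]
{'time_s': 0.1, 'joints': array([-75.28771821,  26.83158202,  -0.66543348,  91.87496015,
         0.34301441,  61.38694746,  -3.22506166]), 'joint_vel': array([-0.06434511, -0.08429056,  0.07722516, -0.12259688,  0.03940035,
       -0.02945946,  0.01124333]), 'effort': array([ 9.64737737e-04, -5.33520198e+01,  2.15431955e-02, -2.51964927e+01,
        1.15497448e-02,  4.32108325e-03,  2.94099482e-05]), 'position': array([0.1918652 , 0.6205582 , 0.25543139]), 'ee_rot': array([[-9.55387738e-01,  2.95354241e-01, -3.76474751e-04],
       [ 2.95354464e-01,  9.55386483e-01, -1.55202997e-03],
       [-9.87197455e-05, -1.59398390e-03, -9.99998725e-01]]), 'wrist_force': array([-0.30806173,  0.28351215, -0.08159481]), 'torque': array([-0.00413477, -0.00902118,  0.03520418]), 'grasp_force': 0.0, 'gripper_width': 0.08523827901578555}
```

View pics/top0.png

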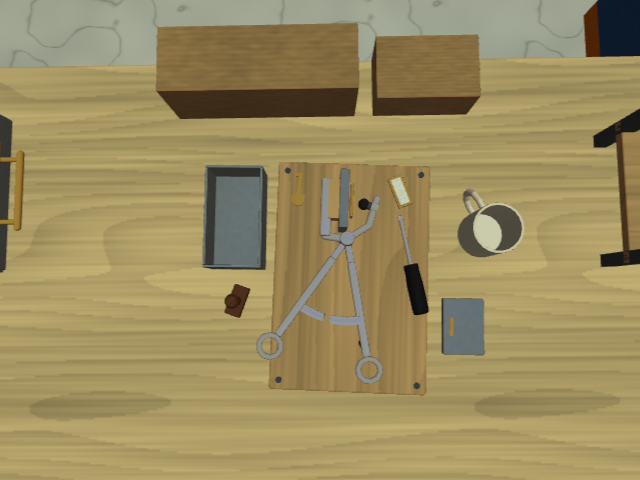

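View pics/side0.png

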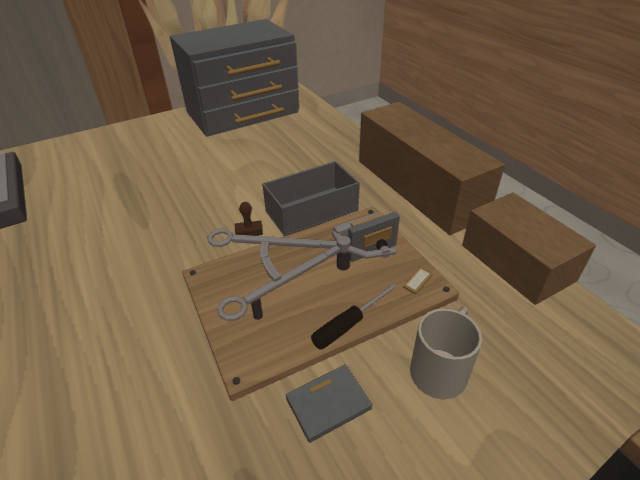

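The top view shows the clamp's pivot near (347,238). The free handle is on the left, with its ring at (268,346), and the fixed handle's ring is at (368,370). The pad is near (363,204). The side view shows the same layout with nothing near the free bar.

```bash
cat > h.py <<'E'
from station import ctrl,cams
import cv2,numpy as np
def proj(s,uv,z):
    uv=np.atleast_2d(np.array(uv,float)); R=np.array(s["attitude"]);p=np.array(s["position"])
    d=np.c_[(uv[:,0]-s["cx"])/s["fx"],(uv[:,1]-s["cy"])/s["fy"],np.ones(len(uv))]@R.T
    return p+d*((z-p[2])/d[:,2])[:,None]
def zmap(s):
    v,u=np.mgrid[:480,:640];Z=s["range_z"];R=np.array(s["attitude"])
    P=np.stack([(u-s["cx"])/s["fx"]*Z,(v-s["cy"])/s["fy"]*Z,Z],-1)@R.T+np.array(s["position"])
    return P
E
python3 - <<'E'
from h import *
s=cams.snapshot("top");P=zmap(s);hsv=cv2.cvtColor(s["img"],cv2.COLOR_BGR2HSV)
print([(n,P[v,u].round(3).tolist(),hsv[v,u].tolist()) for n,u,v in[("piv",347,238),("free",310,288),("fixed",354,280),("board",320,360)]])
m=((P[...,2]>.045)&(P[...,2]<.085)&(hsv[...,1]<70)).astype(np.uint8)
m[:, :240]=0;m[:,400:]=0;m[400:]=0;m[:160]=0
cv2.imwrite("pics/m.png",m*255)
g=cv2.cvtColor(s["img"],cv2.COLOR_BGR2GRAY)
c=cv2.HoughCircles(g,cv2.HOUGH_GRADIENT,1,30,param1=100,param2=15,minRadius=9,maxRadius=16)[0]
for u,v,r in c:
    if 240<u<400 and 220<v<400:print("circ",u,v,r,proj(s,[u,v],.068)[0].round(4))
piv=proj(s,[347,238.5],.075)[0];print("piv",piv)
for n,a,b in[("free",(280,330),(300,308)),("fixed",(0,0),(0,0))]:
    pts=[]
    rows=range(310,328) if n=="free" else range(262,312)
    lo,hi=(268,304) if n=="free" else (338,368)
    for v in rows:
        us=np.where(m[v,lo:hi])[0]+lo
        if len(us): pts.append([us.mean(),v])
    W=proj(s,pts,.067)[:,:2];l=cv2.fitLine(W.astype(np.float32),cv2.DIST_HUBER,0,1e-4,1e-4).ravel()
    d=l[:2]*(-np.sign(l[0]));print(n,len(pts),"dir",d,"ang from -x to +y",np.arctan2(d[1],-d[0]),"pt",l[2:],"off from piv",np.cross(d,l[2:]-piv[:2]),"dist",np.linalg.norm(W-piv[:2],axis=1)[[0,-1]],"zmed",np.median([P[int(q[1]),int(q[0]),2] for q in pts]))
E
```

```text
[('piv', [0.634, -0.032, 0.076], [108, 25, 152]), ('free', [0.559, 0.025, 0.07], [84, 9, 145]), ('fixed', [0.57, -0.042, 0.069], [105, 17, 150]), ('board', [0.445, 0.012, 0.019], [19, 125, 151])]
circ 269.5 345.5 9.6 [0.473  0.0866 0.068 ]
circ 371.5 370.5 11.0 [ 0.4351 -0.0661  0.068 ]
piv [ 0.63310553 -0.03200473  0.075     ]
free 18 dir [-0.79197496  0.61055356] ang from -x to +y 0.65675944 pt [0.5114363  0.05873316] off from piv 0.0024234554737592034 dist [0.13207489 0.16559121] zmed 0.06774178643695167
fixed 50 dir [-0.9885031  -0.15120059] ang from -x to +y -0.15178272 pt [ 0.560572   -0.04284411] off from piv -0.0002523456976665558 dist [0.03563037 0.11077483] zmed 0.06807456788403438<stdin>:20: DeprecationWarning: Arrays of 2-dimensional vectors are deprecated. Use arrays of 3-dimensional vectors instead. (deprecated in NumPy 2.0)
```

Call:
jog_arm --pt "0.2 -19.3 -18.3 0 0 0 0" --pt "0.2 -19.3 -18.3 0 0 0 0" --pt "0.2 -19.3 -18.3 0 0 0 0" --pt "0.2 -19.3 -18.3 0 0 0 0" --pt "0.2 -19.3 -18.3 0 0 0 0" --pt "0.2 -19.3 -18.3 0 0 0 0" --pt "0.2 -19.3 -18.3 0 0 0 0" --pt "0.2 -19.3 -18.3 0 0 0 0" --force 20

```text
time_s: 0.82
position: [0.2967, 0.4342, 0.2561]
ee_rot: [[-0.955, 0.295, -0.0], [0.295, 0.955, -0.0], [0.0, -0.0, -1.0]]
wrist_force: [1.2, -0.1, 0.1]
gripper_width: 0.0516
grasp_force: 0.0
```

Call:
jog_arm --pt "0.2 -19.3 -18.3 0 0 0 0" --pt "0.2 -19.3 -18.3 0 0 0 0" --pt "0.2 -19.3 -18.3 0 0 0 0" --pt "0.2 -19.3 -18.3 0 0 0 0" --pt "0.2 -19.3 -18.3 0 0 0 0" --pt "0.2 -19.3 -18.3 0 0 0 0" --pt "0.2 -19.3 -18.3 0 0 0 0" --pt "0.2 -19.3 -18.3 0 0 0 0"

```text
time_s: 1.48
position: [0.4009, 0.2487, 0.2563]
ee_rot: [[-0.955, 0.295, -0.0], [0.295, 0.955, 0.0], [0.0, -0.0, -1.0]]
wrist_force: [-0.4, -0.3, 0.4]
gripper_width: 0.0516
grasp_force: 0.0
```

Call:
jog_arm --pt "0.2 -19.3 -18.3 0 0 0 0" --pt "0.2 -19.3 -18.3 0 0 0 0" --pt "0.2 -19.3 -18.3 0 0 0 0" --pt "0.2 -19.3 -18.3 0 0 0 0" --pt "0.2 -19.3 -18.3 0 0 0 0" --pt "0.2 -19.3 -18.3 0 0 0 0" --pt "0.2 -19.3 -18.3 0 0 0 0" --pt "0.2 -19.3 -18.3 0 0 0 0"

```text
time_s: 2.15
position: [0.5051, 0.0633, 0.2562]
ee_rot: [[-0.955, 0.295, -0.0], [0.295, 0.955, 0.0], [0.0, 0.0, -1.0]]
wrist_force: [-0.5, 0.6, 0.1]
gripper_width: 0.0512
grasp_force: 0.0
```

Call:
jog_arm --pt "0.2 0 0 16 0 0 0.05" --pt "0.2 0 0 16 0 0 0.06" --pt "0.2 0 0 16 0 0 0.06" --pt "0.2 0 0 16 0 0 0.06" --pt "0.2 0 0 16 0 0 0.06" --pt "0.2 0 0 16 0 0 0.06" --pt "0.2 0 0 0 0 0 0" --pt "0.2 0 0 0 0 0 0"

```text
time_s: 2.82
position: [0.5043, 0.0645, 0.1598]
ee_rot: [[-0.797, 0.604, -0.002], [0.604, 0.797, -0.001], [0.001, -0.002, -1.0]]
wrist_force: [0.3, -0.2, 0.4]
gripper_width: 0.0512
grasp_force: 0.0
```

Call:
jog_arm --pt "0.2 0 0 10 0 0 0" --pt "0.2 0 0 10 0 0 0" --pt "0.2 0 0 10 0 0 0" --pt "0.2 0 0 10 0 0 0" --pt "0.2 0 0 10 0 0 0" --pt "0.2 0 0 6 0 0 0" --pt "0.2 0 0 0 0 0 0" --pt "0.2 0 0 0 0 0 0"

```text
time_s: 3.48
position: [0.5046, 0.0644, 0.1038]
ee_rot: [[-0.796, 0.605, -0.001], [0.605, 0.796, -0.0], [0.0, -0.001, -1.0]]
wrist_force: [0.1, -0.2, 0.2]
gripper_width: 0.0513
grasp_force: 0.0
```

```bash
python3 - <<'E'
from h import *
s=cams.snapshot("side");a=cv2.resize(s["img"][170:350,170:410],None,fx=3,fy=3);cv2.imwrite("pics/s1.png",a[:540,:720])
E
```

```text
(no output)
```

View pics/s1.png

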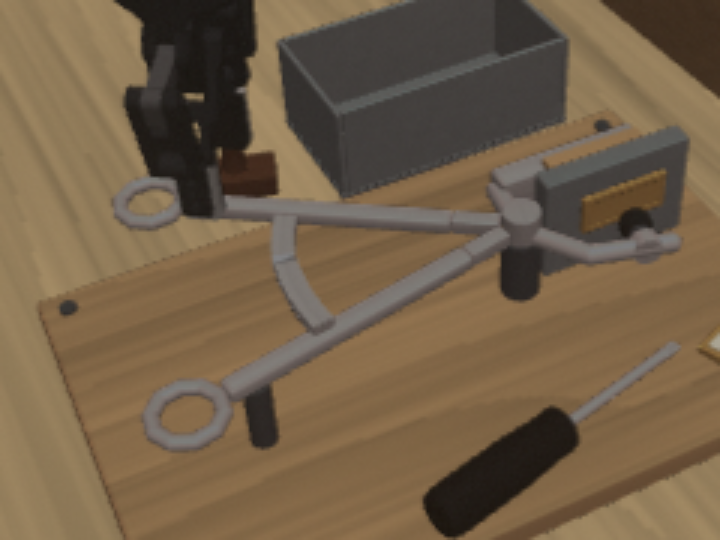

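The fingers straddle the free bar between the ring and the ratchet arm, at crop (200,205). The stamp stands close behind the outer finger, so I'll narrow the opening before going down.

Call:
jog_arm --pt "-0.2 0 0 0 0 0 0" --pt "-0.2 0 0 0 0 0 0" --pt "-0.2 0 0 7 0 0 0" --pt "-0.2 0 0 7 0 0 0" --pt "-0.2 0 0 7 0 0 0" --pt "-0.2 0 0 7 0 0 0" --pt "-0.2 0 0 7 0 0 0" --pt "-0.2 0 0 0 0 0 0"

```text
time_s: 4.2
position: [0.5037, 0.0644, 0.0676]
ee_rot: [[-0.796, 0.605, -0.003], [0.605, 0.796, -0.001], [0.002, -0.002, -1.0]]
wrist_force: [0.7, -1.1, -0.6]
gripper_width: 0.0341
grasp_force: 0.0
```

Call:
jog_arm --pt "-0.38 0 -2.6 0 0 0 -0.016" --pt "-0.38 0 -2.6 0 0 0 -0.016" --pt "-0.38 0 -2.6 0 0 0 -0.016" --pt "-0.38 0 -2.6 0 0 0 -0.016" --pt "-0.38 0 -2.6 0 0 0 -0.016" --pt "-0.38 0 -2.6 0 0 0 -0.016" --pt "-0.38 0 -2.6 0 0 0 -0.016" --pt "-0.38 0 -2.6 0 0 0 -0.016"

```text
time_s: 4.87
position: [0.4931, 0.0471, 0.0694]
ee_rot: [[-0.868, 0.497, 0.0], [0.497, 0.868, 0.0], [-0.0, 0.0, -1.0]]
wrist_force: [0.3, -0.4, -0.2]
gripper_width: 0.0267
grasp_force: 0.1
```

```bash
cat >> h.py <<'E'
def st():
    s=ctrl.sense();R=np.array(s["ee_rot"]);p=np.array(s["position"]);d=p[:2]-[.6331,-.0320]
    a=np.arctan2(d[1],-d[0]);t=np.arctan2(R[1,0],-R[0,0])
    print("t",round(s["time_s"],2),"r",np.linalg.norm(d).round(4),"posang",a.round(4),"toolang",t.round(4),"Ftool",(R.T@s["wrist_force"]).round(2),"w",round(s["gripper_width"],4),"gf",s["grasp_force"],"z",p[2].round(4))
E
python3 -c "
from h import *;st()"
```

```text
t 4.87 r 0.1608 posang 0.5144 toolang 0.5204 Ftool [-0.49 -0.21  0.24] w 0.0267 gf 0.1323866145685315 z 0.0694
```

Call:
jog_arm --pt "-0.38 0 -2 0 0 0 -0.0125" --pt "-0.38 0 -2 0 0 0 -0.0125" --pt "-0.38 0 -2 0 0 0 -0.0125" --pt "-0.38 0 -2 0 0 0 -0.0125" --pt "-0.38 0 -2 0 0 0 -0.0125" --pt "-0.38 0 -2 0 0 0 -0.0125" --pt "-0.38 0 -2 0 0 0 -0.0125" --pt "-0.38 0 -2 0 0 0 -0.0125"

```text
time_s: 5.53
position: [0.4865, 0.0343, 0.0694]
ee_rot: [[-0.913, 0.408, 0.002], [0.408, 0.913, 0.001], [-0.001, 0.002, -1.0]]
wrist_force: [3.0, 8.0, -3.0]
gripper_width: 0.0267
grasp_force: 4.0
```

```bash
python3 -c "
from h import *;st()"
```

```text
t 5.53 r 0.1609 posang 0.4247 toolang 0.4199 Ftool [0.51 8.57 3.03] w 0.0267 gf 3.951487197628012 z 0.0694
```

Call:
jog_arm --pt "-0.38 0 0 0 0 0 0" --pt "-0.38 0 0 0 0 0 0" --pt "-0.38 0 -0.6 0 0 0 -0.004" --pt "-0.38 0 -0.6 0 0 0 -0.004" --pt "-0.38 0 -0.6 0 0 0 -0.004" --pt "-0.38 0 0 0 0 0 0" --pt "-0.38 0 0 0 0 0 0" --pt "-0.38 0 0 0 0 0 0"

```text
time_s: 6.2
position: [0.4854, 0.0318, 0.0694]
ee_rot: [[-0.917, 0.398, 0.001], [0.398, 0.917, 0.0], [-0.001, 0.001, -1.0]]
wrist_force: [2.3, 4.2, -0.7]
gripper_width: 0.0261
grasp_force: 2.5
```

```bash
python3 - <<'E'
from h import *;st()
s=cams.snapshot("side");a=cv2.resize(s["img"][190:300,200:420],None,fx=3.6,fy=3.6);cv2.imwrite("pics/s2.png",a)
E
```

```text
t 6.2 r 0.1609 posang 0.4079 toolang 0.4094 Ftool [-0.47  4.74  0.74] w 0.0261 gf 2.5154270231723785 z 0.0694
```

View pics/s2.png

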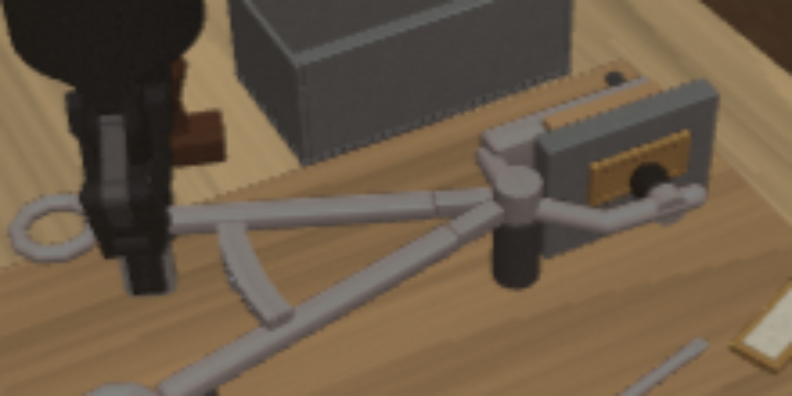

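The pad is at or nearly touching the holder, at crop (650,180). I'll keep closing in small steps and watch the force.

Call:
jog_arm --pt "-0.38 0 -0.8 0 0 0 -0.005" --pt "-0.38 0 -0.8 0 0 0 -0.005" --pt "-0.38 0 -0.8 0 0 0 -0.005" --pt "-0.38 0 -0.8 0 0 0 -0.005" --pt "-0.38 0 -0.8 0 0 0 -0.005" --pt "-0.38 0 0 0 0 0 0" --pt "-0.38 0 0 0 0 0 0" --pt "-0.38 0 0 0 0 0 0"

```text
time_s: 6.92
position: [0.4835, 0.0277, 0.0694]
ee_rot: [[-0.927, 0.375, 0.0], [0.375, 0.927, 0.0], [-0.0, 0.0, -1.0]]
wrist_force: [1.3, 3.0, 1.2]
gripper_width: 0.0266
grasp_force: 1.9
```

```bash
python3 -c "
from h import *;st()"
```

```text
t 6.92 r 0.1611 posang 0.3799 toolang 0.3849 Ftool [-0.1   3.32 -1.19] w 0.0266 gf 1.9249159097671509 z 0.0694
```

Call:
jog_arm --pt "-0.38 0 -0.8 0 0 0 -0.005" --pt "-0.38 0 -0.8 0 0 0 -0.005" --pt "-0.38 0 0 0 0 0 0" --pt "-0.38 0 0 0 0 0 0" --pt "-0.38 0 0 0 0 0 0" --pt "-0.38 0 0 0 0 0 0" --pt "-0.38 0 0 0 0 0 0" --pt "-0.38 0 0 0 0 0 0"

```text
time_s: 7.58
position: [0.483, 0.0265, 0.0692]
ee_rot: [[-0.931, 0.366, 0.0], [0.366, 0.931, 0.0], [-0.0, 0.0, -1.0]]
wrist_force: [1.7, 5.0, 0.1]
gripper_width: 0.0267
grasp_force: 2.5
```

```bash
python3 -c "
from h import *;st()"
```

```text
t 7.58 r 0.1611 posang 0.3715 toolang 0.3745 Ftool [ 0.29  5.24 -0.08] w 0.0267 gf 2.5124041736125946 z 0.0692
```

Call:
jog_arm --pt "-0.38 0 -0.8 0 0 0 -0.005" --pt "-0.38 0 -0.8 0 0 0 -0.005" --pt "-0.38 0 -0.8 0 0 0 -0.005" --pt "-0.38 0 -0.8 0 0 0 -0.005" --pt "-0.38 0 0 0 0 0 0" --pt "-0.38 0 0 0 0 0 0" --pt "-0.38 0 0 0 0 0 0" --pt "-0.38 0 0 0 0 0 0"

```text
time_s: 8.25
position: [0.4819, 0.0236, 0.0694]
ee_rot: [[-0.938, 0.347, 0.0], [0.347, 0.938, 0.0], [-0.0, 0.0, -1.0]]
wrist_force: [2.0, 4.6, 1.1]
gripper_width: 0.0264
grasp_force: 2.7
```

```bash
python3 -c "
from h import *;st()"
```

```text
t 8.25 r 0.1612 posang 0.3526 toolang 0.3544 Ftool [-0.25  4.97 -1.1 ] w 0.0264 gf 2.6534937330259645 z 0.0694
```

Call:
jog_arm --pt "-0.38 0 -0.8 0 0 0 -0.005" --pt "-0.38 0 -0.8 0 0 0 -0.005" --pt "-0.38 0 -0.8 0 0 0 -0.005" --pt "-0.38 0 0 0 0 0 0" --pt "-0.38 0 0 0 0 0 0" --pt "-0.38 0 0 0 0 0 0" --pt "-0.38 0 0 0 0 0 0" --pt "-0.38 0 0 0 0 0 0"

```text
time_s: 8.92
position: [0.4813, 0.0219, 0.0694]
ee_rot: [[-0.943, 0.333, 0.001], [0.333, 0.943, 0.001], [-0.001, 0.001, -1.0]]
wrist_force: [2.8, 6.3, 0.6]
gripper_width: 0.0265
grasp_force: 3.5
```

```bash
python3 -c "
from h import *;st()"
```

```text
t 8.92 r 0.1611 posang 0.3413 toolang 0.3391 Ftool [-0.52  6.83 -0.55] w 0.0265 gf 3.4941029583569616 z 0.0694
```

Call:
jog_arm --pt "-0.38 0 -0.8 0 0 0 -0.005" --pt "-0.38 0 -0.8 0 0 0 -0.005" --pt "-0.38 0 0 0 0 0 0" --pt "-0.38 0 0 0 0 0 0" --pt "-0.38 0 0 0 0 0 0" --pt "-0.38 0 0 0 0 0 0" --pt "-0.38 0 0 0 0 0 0" --pt "-0.38 0 0 0 0 0 0"

```text
time_s: 9.58
position: [0.4812, 0.0213, 0.0693]
ee_rot: [[-0.947, 0.323, 0.002], [0.323, 0.947, 0.002], [-0.001, 0.002, -1.0]]
wrist_force: [4.0, 9.2, -2.8]
gripper_width: 0.0265
grasp_force: 4.9
```

```bash
python3 -c "
from h import *;st()"
```

```text
t 9.58 r 0.161 posang 0.3373 toolang 0.3285 Ftool [-0.81 10.04  2.83] w 0.0265 gf 4.901931642671116 z 0.0693
```

Call:
jog_arm --pt "-0.38 0 -0.8 0 0 0 -0.005" --pt "-0.38 0 -0.8 0 0 0 -0.005" --pt "-0.38 0 0 0 0 0 0" --pt "-0.38 0 0 0 0 0 0" --pt "-0.38 0 0 0 0 0 0" --pt "-0.38 0 0 0 0 0 0" --pt "-0.38 0 0 0 0 0 0" --pt "-0.38 0 0 0 0 0 0"

```text
time_s: 10.25
position: [0.481, 0.0206, 0.0693]
ee_rot: [[-0.95, 0.312, 0.002], [0.312, 0.95, 0.002], [-0.002, 0.003, -1.0]]
wrist_force: [5.2, 10.5, -5.1]
gripper_width: 0.0267
grasp_force: 6.2
```

```bash
python3 - <<'E'
from h import *;st()
s=cams.snapshot("top");a=cv2.resize(s["img"][160:260,300:420],None,fx=5,fy=5,interpolation=cv2.INTER_CUBIC);cv2.imwrite("pics/t3.png",a)
E
```

```text
t 10.25 r 0.1609 posang 0.3331 toolang 0.3178 Ftool [-1.67 11.6   5.14] w 0.0267 gf 6.153318593278527 z 0.0693
```

View pics/t3.png

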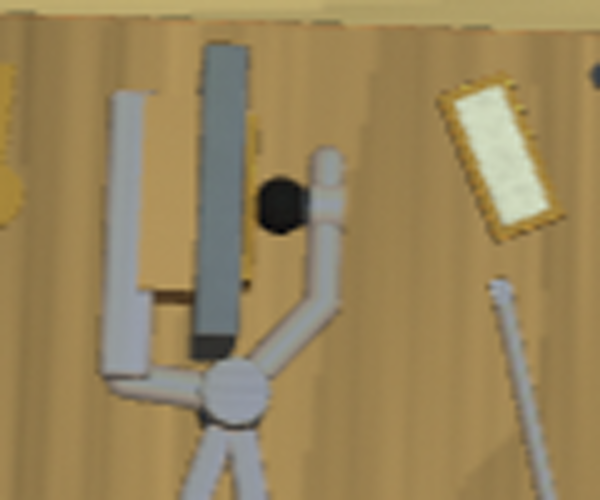

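Seen from above, the pad (crop (282,205)) presses against the brass holder, and the force is rising over a tooth. I'll carry on carefully.

Call:
jog_arm --pt "-0.38 0 -0.8 0 0 0 -0.003" --pt "-0.38 0 -0.8 0 0 0 -0.003" --pt "-0.38 0 0 0 0 0 0" --pt "-0.38 0 0 0 0 0 0" --pt "-0.38 0 0 0 0 0 0" --pt "-0.38 0 0 0 0 0 0" --pt "-0.38 0 0 0 0 0 0" --pt "-0.38 0 0 0 0 0 0"

```text
time_s: 10.97
position: [0.4802, 0.0183, 0.0696]
ee_rot: [[-0.952, 0.307, 0.002], [0.307, 0.952, 0.002], [-0.001, 0.002, -1.0]]
wrist_force: [2.0, 8.5, 0.8]
gripper_width: 0.0263
grasp_force: 4.8
```

```bash
python3 -c "
from h import *;st()"
```

```text
t 10.97 r 0.161 posang 0.3179 toolang 0.3124 Ftool [ 0.7   8.7  -0.76] w 0.0263 gf 4.760537283145823 z 0.0696
```

Call:
jog_arm --pt "-0.38 0 -0.8 0 0 0 -0.003" --pt "-0.38 0 -0.8 0 0 0 -0.003" --pt "-0.38 0 0 0 0 0 0" --pt "-0.38 0 0 0 0 0 0" --pt "-0.38 0 0 0 0 0 0" --pt "-0.38 0 0 0 0 0 0" --pt "-0.38 0 0 0 0 0 0" --pt "-0.38 0 0 0 0 0 0"

```text
time_s: 11.63
position: [0.4797, 0.0171, 0.0696]
ee_rot: [[-0.954, 0.301, 0.002], [0.301, 0.954, 0.002], [-0.001, 0.003, -1.0]]
wrist_force: [3.1, 9.8, 0.4]
gripper_width: 0.0266
grasp_force: 5.2
```

```bash
python3 -c "
from h import *;st()"
```

```text
t 11.63 r 0.161 posang 0.3099 toolang 0.3061 Ftool [-0.03 10.25 -0.37] w 0.0266 gf 5.210620135185309 z 0.0696
```

Call:
jog_arm --pt "-0.38 0 -0.8 0 0 0 -0.003" --pt "-0.38 0 -0.7 0 0 0 -0.003" --pt "-0.38 0 0 0 0 0 0" --pt "-0.38 0 0 0 0 0 0" --pt "-0.38 0 0 0 0 0 0" --pt "-0.38 0 0 0 0 0 0" --pt "-0.38 0 0 0 0 0 0" --pt "-0.38 0 0 0 0 0 0"

```text
time_s: 12.3
position: [0.4796, 0.0165, 0.0695]
ee_rot: [[-0.955, 0.295, 0.002], [0.295, 0.955, 0.003], [-0.002, 0.004, -1.0]]
wrist_force: [4.9, 11.5, -1.7]
gripper_width: 0.0263
grasp_force: 6.5
```

```bash
python3 -c "
from h import *;st()"
```

```text
t 12.3 r 0.161 posang 0.3062 toolang 0.2995 Ftool [-1.31 12.41  1.73] w 0.0263 gf 6.501199041958898 z 0.0695
```

Call:
jog_arm --pt "-0.38 0 1.5 0 0 0 0.003" --pt "-0.38 0 1.5 0 0 0 0.003" --pt "-0.38 0 1.5 0 0 0 0.003" --pt "-0.38 0 1.5 0 0 0 0.003" --pt "-0.38 0 1.5 0 0 0 0.003" --pt "-0.38 0 1.5 0 0 0 0.003" --pt "-0.38 0 1 0 0 0 0.003" --pt "-0.38 0 0 0 0 0 0"

```text
time_s: 12.97
position: [0.481, 0.0225, 0.069]
ee_rot: [[-0.948, 0.318, -0.001], [0.318, 0.948, -0.001], [0.001, -0.001, -1.0]]
wrist_force: [-0.1, -0.6, 0.0]
gripper_width: 0.0264
grasp_force: 0.0
```

```bash
python3 - <<'E'
from h import *;st()
s=cams.snapshot("top")
P=zmap(s);hsv=cv2.cvtColor(s["img"],cv2.COLOR_BGR2HSV)
a=cv2.resize(s["img"][220:400,240:400],None,fx=3.3,fy=3.3,interpolation=cv2.INTER_CUBIC);cv2.imwrite("pics/t4.png",a)
E
```

```text
t 12.97 r 0.1616 posang 0.3442 toolang 0.3235 Ftool [-0.14 -0.59 -0.04] w 0.0264 gf 0.0 z 0.069
```

View pics/t4.png

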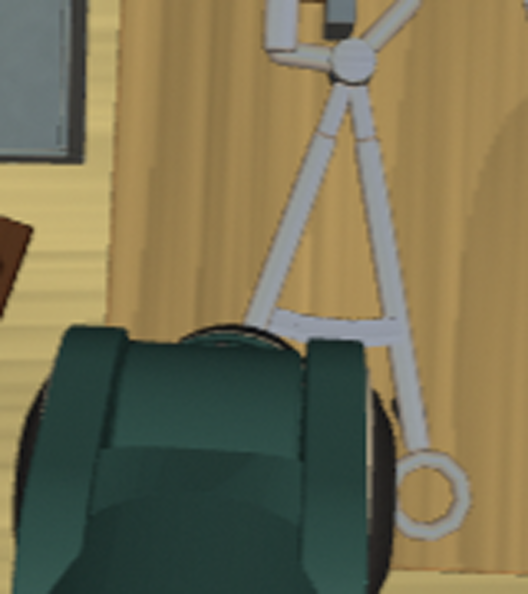

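The hand is clear of the bar, which lies at crop (290,230), and the handle has stayed at its notch. I'll centre the gripper and wait out the hold.

Call:
jog_arm --pt "-0.38 0 0.7 0 0 0 0.012" --pt "-0.38 0 0.7 0 0 0 0.012" --pt "-0.38 0 0.6 0 0 0 0.012" --pt "-0.38 0 0 0 0 0 0" --pt "-0.38 0 0 0 0 0 0" --pt "-0.38 0 0 0 0 0 0" --pt "-0.38 0 0 0 0 0 0" --pt "-0.38 0 0 0 0 0 0"

```text
time_s: 13.68
position: [0.4822, 0.025, 0.0693]
ee_rot: [[-0.936, 0.351, 0.0], [0.351, 0.936, 0.0], [-0.0, 0.0, -1.0]]
wrist_force: [0.9, -0.4, 0.0]
gripper_width: 0.0261
grasp_force: 0.0
```

```bash
python3 - <<'E' 2>/dev/null
from h import *;st()
s=cams.snapshot("top");P=zmap(s);hsv=cv2.cvtColor(s["img"],cv2.COLOR_BGR2HSV)
m=(P[...,2]>.045)&(P[...,2]<.085)&(hsv[...,1]<70)
D=[]
for n,rows,lo,hi in(("free",range(265,310),310,347),("fixed",range(265,312),347,370)):
    pts=[]
    for v in rows:
        us=np.where(m[v,lo:hi])[0]+lo
        if 2<len(us)<14: pts.append([us.mean(),v])
    W=proj(s,pts,.067)[:,:2];l=cv2.fitLine(W.astype(np.float32),cv2.DIST_HUBER,0,1e-4,1e-4).ravel()
    d=l[:2]*(-np.sign(l[0]));a=np.arctan2(d[1],-d[0]);print(n,len(pts),a,"at 160mm:",l[2:]+d*(.16-np.linalg.norm(l[2:]-[.6331,-.032])));D.append(a)
print("swing",.7-D[0]+D[1])
E
```

```text
t 13.68 r 0.1613 posang 0.3612 toolang 0.3588 Ftool [-0.99 -0.02 -0.02] w 0.0261 gf 0.0 z 0.0693
free 45 0.36673206 at 160mm: [0.48409052 0.02626899]
fixed 47 -0.1508222 at 160mm: [ 0.4748828  -0.05581749]
swing 0.18244572
```

Call:
jog_arm --pt "-0.38 0 0 0 0 0 0" --pt "-0.38 0 0 0 0 0 0" --pt "-0.38 0 0 0 0 0 0" --pt "-0.38 0 0 0 0 0 0" --pt "-0.38 0 0 0 0 0 0" --pt "-0.38 0 0 0 0 0 0" --pt "-0.38 0 0 0 0 0 0" --pt "-0.38 0 0 0 0 0 0"

```text
time_s: 14.4
position: [0.4822, 0.025, 0.0693]
ee_rot: [[-0.936, 0.351, 0.0], [0.351, 0.936, 0.0], [-0.0, 0.0, -1.0]]
wrist_force: [-0.2, -0.1, 0.1]
gripper_width: 0.0262
grasp_force: 0.0
```

Call:
jog_arm --pt "-0.38 0 0 0 0 0 0" --pt "-0.38 0 0 0 0 0 0" --pt "-0.38 0 0 0 0 0 0" --pt "-0.38 0 0 0 0 0 0" --pt "-0.38 0 0 0 0 0 0" --pt "-0.38 0 0 0 0 0 0" --pt "-0.38 0 0 0 0 0 0" --pt "-0.38 0 0 0 0 0 0"

```text
time_s: 15.07
position: [0.4822, 0.0251, 0.0693]
ee_rot: [[-0.936, 0.351, 0.0], [0.351, 0.936, 0.0], [-0.0, 0.0, -1.0]]
wrist_force: [-0.6, -0.2, -0.2]
gripper_width: 0.0262
grasp_force: 0.0
```

Call:
jog_arm --pt "-0.38 0 0 0 0 0 0" --pt "-0.38 0 0 0 0 0 0" --pt "-0.38 0 0 0 0 0 0" --pt "-0.38 0 0 0 0 0 0" --pt "-0.38 0 0 0 0 0 0" --pt "-0.38 0 0 0 0 0 0" --pt "-0.38 0 0 0 0 0 0" --pt "-0.38 0 0 0 0 0 0"

```text
time_s: 15.73
position: [0.4822, 0.025, 0.0693]
ee_rot: [[-0.936, 0.351, 0.0], [0.351, 0.936, -0.0], [-0.0, 0.0, -1.0]]
wrist_force: [0.5, 0.6, 0.8]
gripper_width: 0.0265
grasp_force: 0.0
```

Call:
jog_arm --pt "-0.38 0 0 0 0 0 0" --pt "-0.38 0 0 0 0 0 0" --pt "-0.38 0 0 0 0 0 0" --pt "-0.38 0 0 0 0 0 0" --pt "-0.38 0 0 0 0 0 0" --pt "-0.38 0 0 0 0 0 0" --pt "-0.38 0 0 0 0 0 0" --pt "-0.38 0 0 0 0 0 0"

```text
time_s: 16.4
position: [0.4822, 0.025, 0.0693]
ee_rot: [[-0.936, 0.351, 0.0], [0.351, 0.936, 0.0], [-0.0, 0.0, -1.0]]
wrist_force: [-0.9, 0.1, -0.5]
gripper_width: 0.0265
grasp_force: 0.0
```

Call:
jog_arm --pt "-0.38 0 0 0 0 0 0" --pt "-0.38 0 0 0 0 0 0" --pt "-0.38 0 0 0 0 0 0" --pt "-0.38 0 0 0 0 0 0" --pt "-0.38 0 0 0 0 0 0" --pt "-0.38 0 0 0 0 0 0" --pt "-0.38 0 0 0 0 0 0" --pt "-0.38 0 0 0 0 0 0"

```text
time_s: 17.07
position: [0.4822, 0.025, 0.0693]
ee_rot: [[-0.936, 0.351, 0.0], [0.351, 0.936, 0.0], [-0.0, 0.0, -1.0]]
wrist_force: [-0.1, 0.5, -0.6]
gripper_width: 0.0265
grasp_force: 0.0
```

Call:
jog_arm --pt "-1 0 0 0 0 0 0" --pt "-1 0 0 0 0 0 0" --pt "-1 0 0 0 0 0 0" --pt "-1 0 0 0 0 0 0" --pt "-1 0 0 0 0 0 0" --pt "-1 0 0 0 0 0 0" --pt "-1 0 0 0 0 0 0" --pt "-1 0 0 0 0 0 0" --force 60

```text
time_s: 17.73
position: [0.4825, 0.0259, 0.0694]
ee_rot: [[-0.937, 0.351, 0.001], [0.351, 0.937, 0.001], [-0.0, 0.001, -1.0]]
wrist_force: [1.3, 5.9, 0.0]
gripper_width: 0.0109
grasp_force: 60.0
```

```bash
python3 -c "
from h import *;st()"
```

```text
t 17.73 r 0.1613 posang 0.3668 toolang 0.3582 Ftool [ 0.85  6.02 -0.03] w 0.0109 gf 59.959044456481934 z 0.0694
```

Call:
jog_arm --pt "-1 0 0 1.5 0 0 0" --pt "-1 0 0 1.5 0 0 0" --pt "-1 0 0 1.5 0 0 0" --pt "-1 0 0 1.5 0 0 0" --pt "-1 0 0 0 0 0 0" --pt "-1 0 0 0 0 0 0" --pt "-1 0 0 0 0 0 0" --pt "-1 0 0 0 0 0 0"

```text
time_s: 18.4
position: [0.4829, 0.0266, 0.064]
ee_rot: [[-0.937, 0.35, 0.002], [0.35, 0.937, 0.002], [-0.001, 0.002, -1.0]]
wrist_force: [-0.8, 7.6, 5.7]
gripper_width: 0.0106
grasp_force: 60.8
```

```bash
python3 -c "
from h import *;st()"
```

```text
t 18.4 r 0.1612 posang 0.3721 toolang 0.358 Ftool [ 3.41  6.87 -5.68] w 0.0106 gf 60.77141046524048 z 0.064
```

Call:
jog_arm --pt "-1 0 2.5 0 0 0 0.0155" --pt "-1 0 2.5 0 0 0 0.0155" --pt "-1 0 2.5 0 0 0 0.0155" --pt "-1 0 2.5 0 0 0 0.0155" --pt "-1 0 2.5 0 0 0 0.0155" --pt "-1 0 2.5 0 0 0 0.0155" --pt "-1 0 2.5 0 0 0 0.0155" --pt "-1 0 2.5 0 0 0 0.0155"

```text
time_s: 19.07
position: [0.4903, 0.0432, 0.0638]
ee_rot: [[-0.886, 0.464, 0.0], [0.464, 0.886, -0.0], [-0.0, -0.0, -1.0]]
wrist_force: [-2.5, 2.6, 7.2]
gripper_width: 0.0105
grasp_force: 60.8
```

```bash
python3 -c "
from h import *;st()"
```

```text
t 19.07 r 0.1613 posang 0.4847 toolang 0.4823 Ftool [ 3.4   1.19 -7.17] w 0.0105 gf 60.800957679748535 z 0.0638
```

Call:
jog_arm --pt "-1 0 2.6 0 0 0 0.016" --pt "-1 0 2.6 0 0 0 0.016" --pt "-1 0 2.6 0 0 0 0.016" --pt "-1 0 2.6 0 0 0 0.016" --pt "-1 0 2.6 0 0 0 0.016" --pt "-1 0 2.6 0 0 0 0.016" --pt "-1 0 2.6 0 0 0 0.016" --pt "-1 0 2.6 0 0 0 0.016"

```text
time_s: 19.73
position: [0.5011, 0.061, 0.0638]
ee_rot: [[-0.819, 0.573, 0.001], [0.573, 0.819, -0.0], [-0.001, 0.0, -1.0]]
wrist_force: [-2.4, 1.8, 5.3]
gripper_width: 0.0107
grasp_force: 60.8
```

```bash
python3 -c "
from h import *;st()"
```

```text
t 19.73 r 0.1614 posang 0.6138 toolang 0.6106 Ftool [ 2.97  0.1  -5.26] w 0.0107 gf 60.799959897994995 z 0.0638
```

Call:
jog_arm --pt "-1 0 0 -1.8 0 0 0" --pt "-1 0 0 -1.8 0 0 0" --pt "-1 0 0 -1.8 0 0 0" --pt "-1 0 0 0 0 0 0" --pt "-0.2 0 0 0 0 0 0" --pt "-0.2 0 0 0 0 0 0" --pt "-0.2 0 0 0 0 0 0" --pt "-0.2 0 0 0 0 0 0" --force 20

```text
time_s: 20.4
position: [0.5006, 0.0607, 0.0685]
ee_rot: [[-0.819, 0.574, -0.001], [0.574, 0.819, -0.0], [0.0, -0.001, -1.0]]
wrist_force: [0.1, 0.3, -0.1]
gripper_width: 0.0343
grasp_force: 0.0
```

Call:
jog_arm --pt "-0.2 0 0 -8 0 0 0" --pt "-0.2 0 0 -12 0 0 0" --pt "-0.2 0 0 -16 0 0 0" --pt "-0.2 0 0 -20 0 0 0" --pt "-0.2 0 0 -20 0 0 0" --pt "-0.2 0 0 -20 0 0 0" --pt "-0.2 0 0 -20 0 0 0" --pt "-0.2 0 0 -10 0 0 0"

```text
time_s: 21.07
position: [0.502, 0.0612, 0.1981]
ee_rot: [[-0.819, 0.574, 0.004], [0.574, 0.819, 0.001], [-0.003, 0.004, -1.0]]
wrist_force: [0.4, 0.0, 0.6]
gripper_width: 0.0342
grasp_force: 0.0
```

Call:
jog_arm --pt "-0.2 20 25 0 0 0 0" --pt "-0.2 20 25 0 0 0 0" --pt "-0.2 20 25 0 0 0 0" --pt "-0.2 20 25 0 0 0 0" --pt "-0.2 20 25 0 0 0 0" --pt "-0.2 0 0 0 0 0 0" --pt "-0.2 0 0 0 0 0 0" --pt "-0.2 0 0 0 0 0 0"

```text
time_s: 21.73
position: [0.4906, 0.2202, 0.1948]
ee_rot: [[-0.819, 0.574, -0.0], [0.574, 0.819, -0.001], [-0.0, -0.001, -1.0]]
wrist_force: [-0.8, 0.4, -0.8]
gripper_width: 0.0339
grasp_force: 0.0
```

```bash
python3 - <<'E'
from h import *;st()
s=cams.snapshot("side");cv2.imwrite("pics/s5.png",s["img"])
s=cams.snapshot("top");cv2.imwrite("pics/t5.png",s["img"])
E
```

```text
t 21.73 r 0.2897 posang 1.0564 toolang 0.6111 Ftool [ 0.86 -0.14  0.75] w 0.0339 gf 0.0 z 0.1948
```

View pics/t5.png

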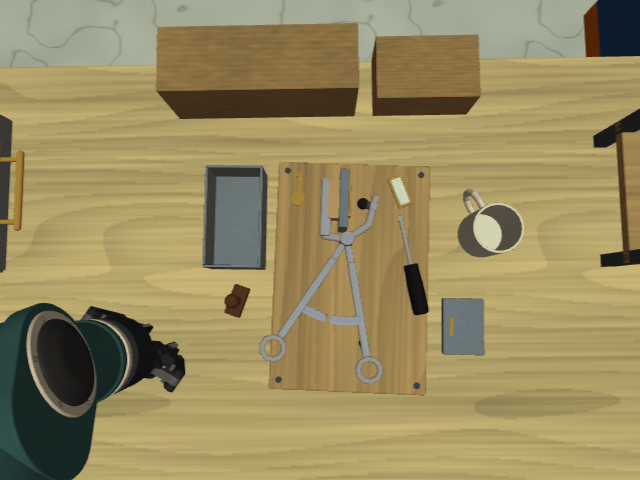

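View pics/s5.png

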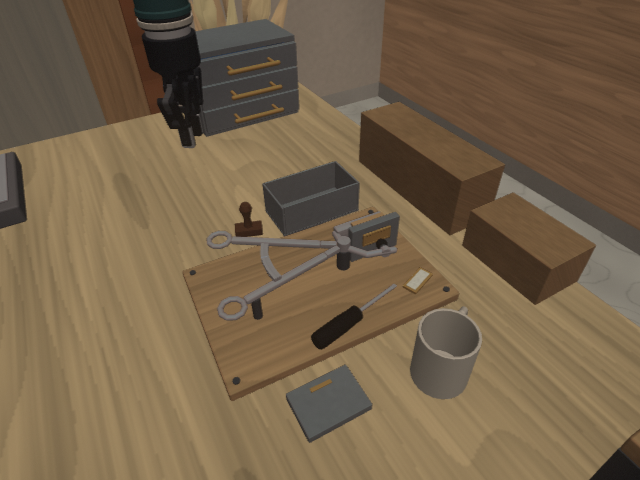

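The clamp is open again: the free ring is at (272,347) and the pad (363,204) is clear of the holder. The holder is now flush on the drawer front, and the other things haven't moved.

```bash
python3 -c "
from station import ctrl;print(ctrl.job_done())"
```

```text
the job is handed in; nothing more can be done
None
```

The job is handed in at about 22 s of the 72 s allowed: the holder was pressed home (judged by force and pictures), left clamped hands-off for over 4 s, then the ratchet was freed, the handle opened wide and let go, with nothing else moved.

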